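Close the length gauge on a compressor cylinder head

TASK

Check the cylinder head in the length gauge: slide it across the plate, without lifting it, in between the blue jaw and the sprung anvil until its long side lies flush against the back rail. Then slide the jaw gently shut so that it pushes the head onto the anvil and the green sprung plunger is pressed in about half way (never hard up against its stop), and leave the jaw closed on the head like that. Leave the brass bar, bottle, liner and screwdriver where they are.

Things in the scene. Friction and masses are not known exactly. Their poses are not given: they have to be found in the camera images.
- gauge: Length gauge, fixed: dark steel plate 300 (x) x 380 (y) x 15 mm with an aluminium back rail on its far edge. Origin: centre of the plate's underside, on the bench; x towards the rail, y along it, z up. The rail's front face is at x = +105 mm, its top 45 mm above the bench. The measuring line runs along y at x = +65 mm.
- jaw: Blue sliding jaw; slides only along gauge y against about 10 N of friction, stays where left, closes towards -y. Origin: on its measuring face (looks to -y), on the measuring line, at plate-top level; axes as gauge. Arm: y 0 to 22, x -45 to +40, 36 mm high. Behind x = +28 a saddle over the rail, y 0 to 70, top 53 mm.
- post (a point): Centre of the top of the jaw's red thumb post, to be pushed or pinched. The post is 20 (x) x 18 (y) mm in gauge axes and stands 42 mm up from the arm; its top is 93 mm above the bench. It lies 5 mm in x and 11 mm in y from the jaw's origin.
- anvil: Grey anvil block, fixed, 60 x 45 (y) x 45 mm high, at the -y end. Origin: middle of its front face (looks to gauge +y), on the measuring line, at plate-top level. A brass sleeve, 28 mm diameter, axis 21 mm above the plate, sticks out of it towards +y by 4 to 34 mm: preset anew each time, not measured.
- spring (a point): Fixed point in the anvil block on the plunger's axis. The green sprung plunger sticks out of the brass sleeve towards gauge +y; its steel pad (24 mm diameter) stands 20 mm before the sleeve's end when free and goes in 12 mm to its stop. It starts to give at 2 N, then 0.7 N per mm (6.3 N half way, 10.5 N at the stop).
- head: The part: finned aluminium cylinder head, 80 (x) x 100 (y) x 36 mm high, about 0.5 kg; the lower 22 mm is a full block, fins along x above. Origin: centre of its underside. Starts askew on the plate's front half. Its +x long side goes against the rail, its centre then at gauge x = +65 mm; its y faces go between jaw and plunger.
- master: Bystander: brass bar 80 x 20 x 20 mm lying on the plate's front corner on the anvil side. Origin: centre of its underside, x along it.
- oil: Bystander: blue bottle, 54 mm diameter, 130 mm high, on the bench beside the plate on the jaw side. Origin: centre of its underside.
- liner: Bystander: flanged steel cylinder liner, 72 mm diameter, 62 mm high, on the bench beside the plate on the anvil side. Origin: centre of its underside.
- driver: Bystander: screwdriver lying on the bench beside the plate on the jaw side, about 200 mm long, along its x. Origin under its middle.
There are look-alikes about, which are no part of the job. Of the things that look like the head, the largest one is meant.

How it is judged:
By the outcome, as a careful person would: the job done as asked, in the order asked, and still so for the second after the job is handed in, with the robot touching nothing.
It also fails if it takes over 72 s, if anything falls off the work surface, if the arm or the gripper's body presses on something with over 40 N, if the wrist force passes 120 N, or if a joint passes its speed limit or range.

ROBOT

A 6-joint arm with a two-finger parallel gripper is mounted at the origin on the work surface. World frame = base frame: x ahead of the robot, y to its left, z up, the work surface at z = 0. Lengths are in m, angles in rad, forces in N, time in s.
With the tool pointing down it reaches from about 0.275 to 0.85 m from the base axis. Payload 19 kg.
Tool frame: the origin (TCP) lies between the finger pads; the fingertips stand 17 mm ahead of it and the grasp point (between the pads) lies 2 mm behind it; z points along the fingers, y is the line along which they close (so a half turn about z gives the same grasp; the last joint's range is limited). The gripper opens to 85 mm and grips with 20 to 120 N. Pads are 22 mm wide; open, the fingers measure 114 mm over their backs; the gripper's body (76 mm by 85 mm) begins 54 mm behind the grasp point. The pads swing forward as they close: fully open they stand 13 mm farther back than shut.
Start: joints at [1.176, 0.15, 1.437, -0, 1.554, -0.134], TCP at [0.148, 0.556, 0.248] pointing down, gripper open.
Joint ranges: [-2.8, 2.8], [-0.68, 2.1], [0.12, 2.68], [-1.39, 4.53], [0.16, 2.79], [-2.81, 2.81]. Speed limits (rad/s): [1.89, 1.89, 2.22, 3.01, 3.01, 3.01].

INTERFACE

Orientations are given as a unit quaternion [x, y, z, w].
In Python, from station import robot, viewer, job gives the robot as it stands.
- The arm moves only by the tool arm_command, never from a script. Its argument "increments" is one flat list of numbers, 5 for each row, row after row: the shift along the tool's x, y, z each as a share of 30 mm, from -1 to 1, then the turn about the tool's z as a share of 8 degrees, from -1 to 1, then the closure, from 0 (fully open) to 1 (shut). A call has 1 to 10 rows; each row shifts and turns the commanded pose from where the row before left it, along the tool's axes as they then stand; what a row does not reach is not made up. A row lasts 1/10 s, in which the tool goes at most 50 mm and 8.59 degrees, less where a joint would pass 70% of its speed; a pose out of reach is approached as far as the arm can. A call with a number of a shift or a turn outside -1 to 1 is refused whole. A call with a gripper value outside its range is refused whole. The fingers move at their own pace and stop on an object; "force" is the grip in N (left out, the last holds). Time passes only in rows, so rows that do not move let the fingers close. It gives the time, the measured TCP pose, the force, the opening and the grip force at its end, in the units of the state.
- robot.observe(): the state, without advancing time (a new reading comes with each control period).
- viewer.read_camera(name): name is "scene" or "top"; returns a dict with "image" (384x512x3 uint8, red, green, blue), "depth" (384x512 float32, m along the optical axis (not along the pixel's ray), 0 where there is no reading), "mtx" (3x3 intrinsics, pixels), "R" (3x3) and "t" (3): a world point X has camera coordinates R X + t. Camera axes: x right, y down, z forward; pixel columns grow to the right and rows downward; lengths in m; the calibration is good to about 2 mm. A picture is of the moment at which its call begins.
- job.sign_off(): hands the job in; it is judged then, once.
The state is a dict: "t": time; "qpos": joint angles; "qvel": joint speeds; "effort": joint torques, N m; "tool_pos": TCP position; "orientation": TCP orientation; "ft_force": force on the tool from outside, world axes, zero at the start; "torque": the same for the moment, N m; "gripper_width": finger opening in m; "finger_force": force on a finger pad.
Only numpy, scipy, OpenCV 4.12 (cv2) and the standard library are available. Lean on these libraries where they do the work, as an engineer would, in place of code of your own. Each camera call takes 0.05 s, during which the arm holds its last target. There are 200 camera calls.

## Working session

There is one attempt and no reset: what is moved stays moved. The work goes in short steps, Python scripts to look and compute and a tool call to move; the robot and the scene stay as the last step left them, time stands still between calls to the robot, and variables do not carry over. Pictures are saved under pics/ and viewed, at most 10 in all, crops included, and the job is handed in when it is done.

Besides the shell and the picture viewer there is one more tool, called after "Emit:" in YAML: its name, and indented under it one key for each argument. arm_command: Moves the arm, as the interface text tells. Shift numbers are shares of 30 mm and turn numbers shares of 8 degrees, none past 1 either way. Its arguments: {"type":"object","properties":{"increments":{"type":"array"},"force":{"type":"number"}},"required":["increments"]}

```bash
mkdir -p pics; ls; cat > h.py <<'E'
import numpy as np, cv2
from station import robot, viewer, job
def shot(name,cam):
    d=viewer.read_camera(cam); cv2.imwrite(f'pics/{name}.png',d['image'][:,:,::-1]); np.savez(f'pics/{name}.npz',**d); return d
def pt(d,u,v,r=1):
    z=d['depth'][v-r:v+r+1,u-r:u+r+1]; z=np.median(z[z>0]); p=np.linalg.inv(d['mtx'])@[u,v,1]*z
    return d['R'].T@(p-d['t'])
E
python3 - <<'E'
from h import *
a=shot('top0','top');b=shot('sc0','scene')
im=cv2.resize(a['image'],(800,600),interpolation=cv2.INTER_CUBIC);cv2.imwrite('pics/top0b.png',im[:,:,::-1])
im=cv2.resize(b['image'],(800,600),interpolation=cv2.INTER_CUBIC);cv2.imwrite('pics/sc0b.png',im[:,:,::-1])
print(robot.observe())
E
```

```text
pics
{'t': 0.1, 'qpos': array([ 1.17599473e+00,  1.50942482e-01,  1.43796503e+00, -1.81299640e-05,
        1.55381653e+00, -1.34027458e-01]), 'qvel': array([-2.39912036e-04, -1.73693967e-03, -1.57900450e-03,  4.02551777e-05,
       -2.80885516e-03,  1.91593038e-04]), 'effort': array([ 4.29792955e-03, -7.14381909e+01, -5.71787667e+01, -3.44757282e-04,
        7.30589687e-03, -1.66389850e-05]), 'tool_pos': array([0.14820908, 0.55535188, 0.2477331 ]), 'orientation': array([ 1.30017756e-01,  9.91511504e-01, -5.48402317e-04, -1.39092227e-04]), 'ft_force': array([ 0.47153389, -0.13312591, -0.35626944]), 'torque': array([-0.00445005,  0.00585874, -0.00262639]), 'finger_force': 0.0, 'gripper_width': 0.08541149103829052}
```

View pics/top0b.png

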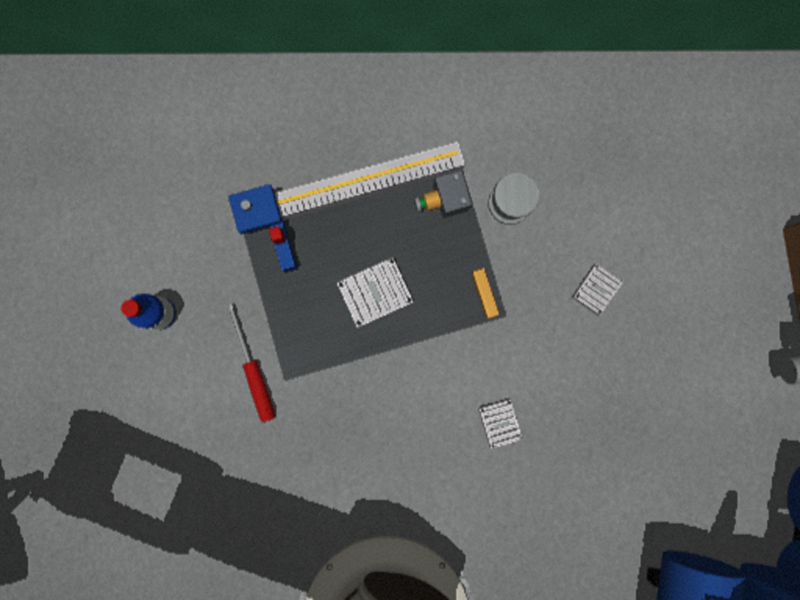

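View pics/sc0b.png

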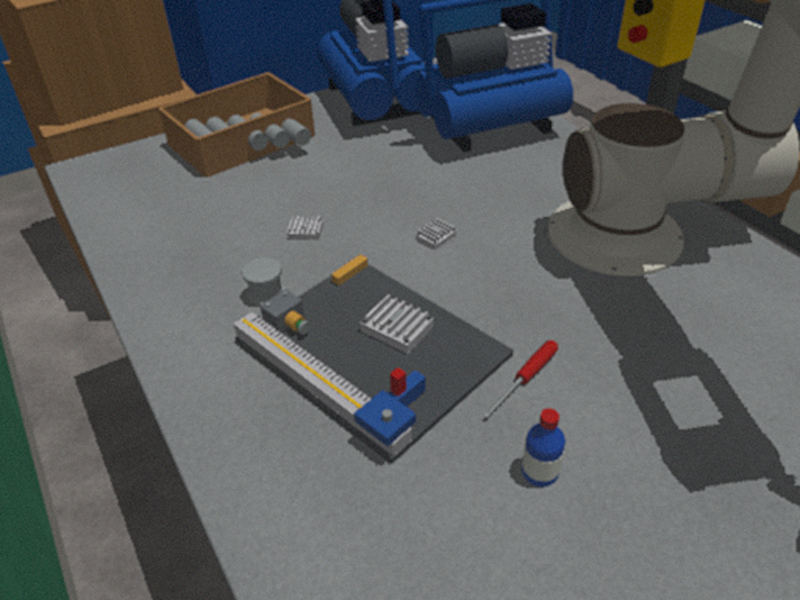

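The head look-alikes in the top view are at (375,292) on the plate, (598,289) and (500,423) on the bench. The one on the plate is clearly the largest and is where the task says it starts. I'll confirm this in a crop and measure.

```bash
python3 - <<'E'
from h import *
a=dict(np.load('pics/top0.npz'))
im=cv2.resize(a['image'][85:245,140:340],None,fx=3.75,fy=3.75,interpolation=cv2.INTER_CUBIC);cv2.imwrite('pics/crop0.png',im[:,:,::-1]); print(im.shape)
# world points of every pixel
H,W=a['depth'].shape
u,v=np.meshgrid(np.arange(W),np.arange(H)); z=a['depth']
P=(np.stack([u,v,np.ones_like(u)],-1)@np.linalg.inv(a['mtx']).T)*z[...,None]
X=(P-a['t'])@a['R']; np.save('pics/X.npy',X)
print(a['mtx'], a['t'])
for n,(U,V) in dict(plate=(350,345),bench=(600,450),head=(352,300),post=(276,234),saddle=(262,205),jawarm=(287,258),anvil=(452,198),rail=(370,180)).items():
    print(n,pt(a,int(U*.64),int(V*.64)).round(4))
E
```

```text
(600, 750, 3)
[[398.04258711   0.         247.48537552]
 [  0.         398.04258711 201.26851184]
 [  0.           0.           1.        ]] [-9.99514382e-04  4.97238749e-01  1.00628737e+00]
plate [0.4498 0.0547 0.0143]
bench [ 0.2705 -0.3561 -0.0005]
head [0.5187 0.05   0.0497]
post [0.6194 0.1645 0.0911]
saddle [0.6689 0.1906 0.0679]
jawarm [0.5871 0.154  0.0504]
anvil [ 0.6814 -0.1109  0.0584]
rail [0.714  0.0211 0.045 ]
```

View pics/crop0.png

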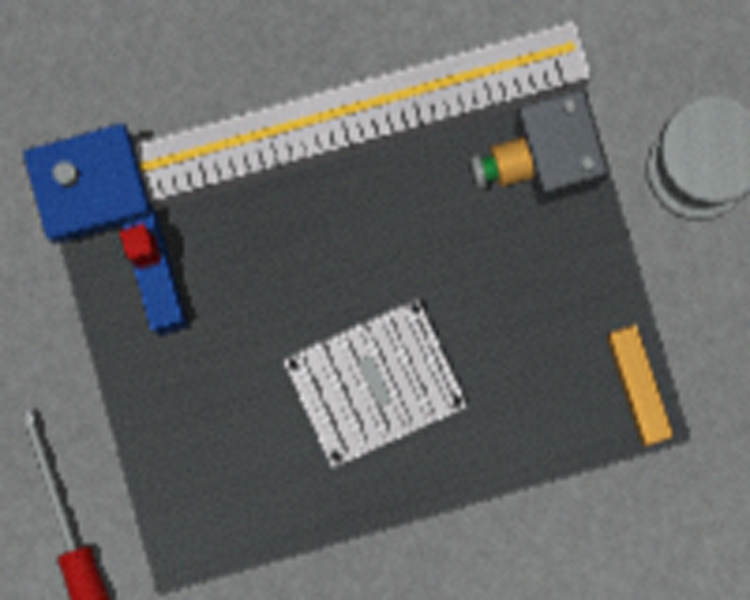

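The crop shows the finned head on the plate, corners at about (288,362), (418,303), (465,403), (335,465). The jaw arm's measuring face is near x=185 at its tip, the post at (138,245), the pad at (478,170) and the sleeve from (497,163) to (533,158). This is the part meant. Next I fit the poses.

```bash
cat >> h.py <<'E'
def world(d):
    H,W=d['depth'].shape; u,v=np.meshgrid(np.arange(W),np.arange(H))
    P=(np.stack([u,v,np.ones_like(u)],-1)@np.linalg.inv(d['mtx']).T)*d['depth'][...,None]
    return (P-d['t'])@d['R']
def rect(Q):
    (c,s,an)=cv2.minAreaRect((Q[:,:2]*1000).astype(np.float32)); return np.round(c,1),np.round(s,1),round(an,2)
E
python3 - <<'E'
from h import *
X=np.load('pics/X.npy'); im=np.load('pics/top0.npz')['image'].astype(int)
def m(x0,x1,y0,y1,z0,z1): return (X[...,0]>x0)&(X[...,0]<x1)&(X[...,1]>y0)&(X[...,1]<y1)&(X[...,2]>z0)&(X[...,2]<z1)
k=lambda q:cv2.morphologyEx(q.astype(np.uint8),cv2.MORPH_OPEN,np.ones((3,3)))>0
plate=m(.35,.85,-.25,.3,.006,.11)
n,l,st,ce=cv2.connectedComponentsWithStats(k(plate).astype(np.uint8))
for i in range(1,n):
    if st[i,4]>30: print('cc',i,st[i],rect(X[l==i]),X[l==i][:,2].mean())
hd=m(.46,.60,-.08,.09,.03,.06); print('head',hd.sum(),rect(X[hd]),X[hd].mean(0))
rail=m(.6,.8,-.12,.145,.038,.0485)&(X[...,0]-.714>.27*-(X[...,1]-.02)*-1-.03)
print('rail',rect(X[k(rail)]))
an=m(.62,.74,-.16,-.07,.054,.064);print('anvil',rect(X[an]))
sad=m(.6,.75,.1,.25,.063,.073);print('saddle',rect(X[sad]))
po=m(.58,.66,.12,.2,.085,.1);print('post',rect(X[po]),X[po].mean(0))
arm=m(.55,.66,.12,.2,.046,.056);print('arm',rect(X[arm]))
E
```

```text
cc 1 [  146    92   178   151 17344] (array([589.4,  21. ]), array([305.6, 380.7]), 15.5) 0.024687825453561397
cc 2 [313 111  32  32 791] (array([ 683.8, -212.9]), array([69.2, 70.6]), 44.31) 0.05290603773609
cc 3 [156 231  18  30 306] (array([386. , 208.2]), array([80.4, 25.4]), 19.47) 0.021806367434860415
head 1256 (array([532.4,  13.7]), array([ 80., 100.]), 24.25) [0.53161969 0.01368445 0.04075698]
rail (array([699.7, -18.8]), array([ 94.3, 233.9]), 15.25)
anvil (array([ 690.7, -113. ]), array([60.7, 45.1]), 15.97)
saddle (array([648.9, 198. ]), array([94.5, 70.1]), 15.06)
post (array([618.7, 164.6]), array([20.5, 17.7]), 16.92) [0.61849148 0.16435877 0.09131019]
arm (array([612.6, 156. ]), array([80.3, 52. ]), 29.51)
```

```bash
python3 - <<'E'
from h import *
from scipy.ndimage import map_coordinates
d=dict(np.load('pics/top0.npz')); X=np.load('pics/X.npy'); im=d['image'].astype(int)
# rail front edge: per column, lowest row whose z>0.035, columns between jaw and anvil
L=[]
for u in range(182,282):
    vs=np.where((X[85:150,u,2]>.038)&(X[85:150,u,2]<.05))[0]
    if len(vs): v=85+vs.max(); L.append(X[v,u])
L=np.array(L); 
ln=cv2.fitLine((L[:,:2]*1000).astype(np.float32),cv2.DIST_HUBER,0,.01,.01).ravel(); print('rail edge',ln,'yaw',np.degrees(np.arctan2(-ln[0],ln[1])))
yaw=np.radians(15.3)
R=np.array([[np.cos(yaw),-np.sin(yaw)],[np.sin(yaw),np.cos(yaw)]])
o=np.array([691.2,-113])  # anvil centre -> gauge x 65
def g(p): return (np.asarray(p)[...,:2]*1000-o)@R+[65,0]
print('rail front x',g(L/1).mean(0),'post',g([.6187,.1646]),'saddle',g([.6489,.198]),'head',g([.5324,.0137]),'cc',g([.5894,.021]))
# plate front edge
# profile along measuring line at gauge x 65..: use rays at z=0.036
def px(gx,gy,z):
    w=np.r_[((np.array([gx-65,gy])@R.T)+o)/1000,z]; c=d['R']@w+d['t']; p=d['mtx']@c; return p[:2]/p[2]
for gy in range(18,80,2):
    p=px(65,gy,.048); q=map_coordinates
    col=[int(map_coordinates(im[...,k].astype(float),[[p[1]],[p[0]]],order=1)[0]) for k in range(3)]
    print(gy,p.round(1),col,round(float(X[int(round(p[1])),int(round(p[0])),2]),3))
E
```

```text
rail edge [ 2.6146510e-01 -9.6521294e-01  6.8659033e+02  5.2229195e+01] yaw -164.84297
rail front x [ 95.8678196 142.5647157] post [ 68.32074583 286.89193549] saddle [106.26373974 311.13918715] head [-54.73900262 164.11246525] cc [  2.1670435  156.11297056]
18 [282.4 125.1] [90, 95, 99] 0.059
20 [281.7 125.3] [88, 84, 78] 0.059
22 [280.9 125.5] [118, 89, 54] 0.051
24 [280.2 125.7] [189, 140, 66] 0.051
26 [279.4 125.9] [207, 154, 71] 0.051
28 [278.6 126.2] [206, 153, 70] 0.051
30 [277.9 126.4] [202, 149, 67] 0.049
32 [277.1 126.6] [203, 151, 71] 0.05
34 [276.3 126.8] [203, 152, 72] 0.049
36 [275.6 127. ] [204, 154, 72] 0.049
38 [274.8 127.2] [204, 154, 72] 0.049
40 [274.1 127.4] [206, 153, 70] 0.05
42 [273.3 127.6] [205, 153, 71] 0.048
44 [272.5 127.9] [165, 140, 64] 0.048
46 [271.8 128.1] [94, 121, 54] 0.048
48 [271.  128.3] [34, 115, 50] 0.042
50 [270.2 128.5] [31, 119, 54] 0.045
52 [269.5 128.7] [37, 122, 58] 0.041
54 [268.7 128.9] [59, 123, 75] 0.041
56 [268.  129.1] [108, 125, 114] 0.045
58 [267.2 129.3] [136, 142, 139] 0.048
60 [266.4 129.6] [119, 123, 122] 0.048
62 [265.7 129.8] [82, 86, 86] 0.048
64 [264.9 130. ] [53, 55, 54] 0.026
66 [264.1 130.2] [63, 64, 67] 0.015
68 [263.4 130.4] [63, 64, 68] 0.017
70 [262.6 130.6] [62, 64, 66] 0.018
72 [261.8 130.8] [63, 64, 65] 0.015
74 [261.1 131.1] [64, 64, 66] 0.012
76 [260.3 131.3] [63, 65, 66] 0.015
78 [259.5 131.5] [64, 66, 67] 0.015
```

```bash
python3 - <<'E'
from h import *
from scipy.ndimage import map_coordinates
d=dict(np.load('pics/top0.npz')); X=np.load('pics/X.npy'); g_=d['image'].astype(float).mean(2)
yaw=np.radians(15.2);R=np.array([[np.cos(yaw),-np.sin(yaw)],[np.sin(yaw),np.cos(yaw)]]);o=np.array([691.2,-113])
def px(gx,gy,z):
    w=np.r_[((np.array([gx-65,gy])@R.T)+o)/1000,z]; c=d['R']@w+d['t']; p=d['mtx']@c; return p[:2]/p[2]
def prof(pts):
    P=np.array([px(*p) for p in pts]); f=lambda a:map_coordinates(a,[P[:,1],P[:,0]],order=1)
    return f(g_).round(0).astype(int)
print('rail edge at z.045'); 
for gy in (70,110,150,190,220): print(gy,[(x,v) for x,v in zip(range(88,114,2),prof([(x,gy,.045) for x in range(88,114,2)]))])
print('plate front z.015')
for gy in (60,150,240): print(gy,[(x,v) for x,v in zip(range(-160,-134,2),prof([(x,gy,.015) for x in range(-160,-134,2)]))])
print('plate -y side z.015')
print([(y,v) for y,v in zip(range(-50,-20,2),prof([(-20,y,.015) for y in range(-50,-20,2)]))])
print('plate +y'); print([(y,v) for y,v in zip(range(330,360,2),prof([(-40,y,.015) for y in range(330,360,2)]))])
print('jaw face z.051'); print([(y,v) for y,v in zip(range(262,300,2),prof([(40,y,.051) for y in range(262,300,2)]))])
E
```

```text
rail edge at z.045
70 [(88, np.int64(63)), (90, np.int64(66)), (92, np.int64(67)), (94, np.int64(67)), (96, np.int64(65)), (98, np.int64(67)), (100, np.int64(70)), (102, np.int64(75)), (104, np.int64(103)), (106, np.int64(143)), (108, np.int64(171)), (110, np.int64(175)), (112, np.int64(178))]
110 [(88, np.int64(66)), (90, np.int64(67)), (92, np.int64(67)), (94, np.int64(69)), (96, np.int64(71)), (98, np.int64(71)), (100, np.int64(70)), (102, np.int64(76)), (104, np.int64(139)), (106, np.int64(186)), (108, np.int64(188)), (110, np.int64(182)), (112, np.int64(173))]
150 [(88, np.int64(64)), (90, np.int64(64)), (92, np.int64(68)), (94, np.int64(68)), (96, np.int64(69)), (98, np.int64(72)), (100, np.int64(73)), (102, np.int64(82)), (104, np.int64(122)), (106, np.int64(173)), (108, np.int64(166)), (110, np.int64(172)), (112, np.int64(184))]
190 [(88, np.int64(64)), (90, np.int64(60)), (92, np.int64(62)), (94, np.int64(64)), (96, np.int64(65)), (98, np.int64(70)), (100, np.int64(73)), (102, np.int64(82)), (104, np.int64(109)), (106, np.int64(154)), (108, np.int64(176)), (110, np.int64(185
[... 1598 characters left out ...]
69)), (334, np.int64(71)), (336, np.int64(72)), (338, np.int64(72)), (340, np.int64(72)), (342, np.int64(70)), (344, np.int64(81)), (346, np.int64(102)), (348, np.int64(125)), (350, np.int64(124)), (352, np.int64(124)), (354, np.int64(123)), (356, np.int64(121)), (358, np.int64(122))]
jaw face z.051
[(262, np.int64(66)), (264, np.int64(66)), (266, np.int64(60)), (268, np.int64(37)), (270, np.int64(30)), (272, np.int64(26)), (274, np.int64(32)), (276, np.int64(50)), (278, np.int64(80)), (280, np.int64(82)), (282, np.int64(83)), (284, np.int64(84)), (286, np.int64(82)), (288, np.int64(80)), (290, np.int64(81)), (292, np.int64(82)), (294, np.int64(84)), (296, np.int64(89)), (298, np.int64(78))]
```

Emit:
arm_command:
  increments: [0, 0, 0, -0.94, 0.3, 0, 0, 0, -0.94, 0.3, 0, 0, 0, -0.94, 0.3, 0, 0, 0, -0.94, 0.3, 0, 0, 0, 0, 0.3]
  force: 40

```text
t: 0.6
tool_pos: [0.1482, 0.5554, 0.2479]
orientation: [-0.133, 0.991, -0.0, -0.0]
ft_force: [0.5, -0.4, 0.7]
gripper_width: 0.0598
finger_force: 0.0
```

```bash
cat >> h.py <<'E'
from scipy.spatial.transform import Rotation as Rot
yaw=np.radians(15.2);G=np.array([[np.cos(yaw),-np.sin(yaw)],[np.sin(yaw),np.cos(yaw)]]);GO=np.array([691.2,-113])
def tow(gx,gy): return np.array([gx-65,gy])@G.T+GO
def tog(p): return (np.asarray(p)[...,:2]*1000-GO)@G+[65,0]
def state(gx=None,gy=None,z=None):
    s=robot.observe(); T=Rot.from_quat(s['orientation']).as_matrix()
    f=s['ft_force']; fg=f[:2]@G
    print('t',round(s['t'],2),'g',tog(s['tool_pos']).round(1),'z',round(s['tool_pos'][2]*1000,1),'yawY',round(np.degrees(np.arctan2(T[1,1],T[0,1])),2),'w',round(s['gripper_width']*1000,1),'Fg',fg.round(1),round(f[2],1),'ff',round(s['finger_force'],1))
    if gx is not None:
        w=np.r_[tow(gx,gy),z]/1000; d=T.T@(w-s['tool_pos'])*1000; print('tool delta mm',d.round(1),'units',(d/30).round(2))
E
python3 -c "
from h import *
state(-125,164,248)"
```

```text
t 0.6 g [-283.7  787.4] z 247.9 yawY 105.29 w 59.8 Fg [ 0.4 -0.6] 0.7 ff 0.0
tool delta mm [-1.578e+02 -6.236e+02  2.000e-01] units [-5.260e+00 -2.079e+01  1.000e-02]
```

Emit:
arm_command:
  increments: [-0.2, -0.8, 0, 0, 0.3, -0.2, -0.8, 0, 0, 0.3, -0.2, -0.8, 0, 0, 0.3, -0.2, -0.8, 0, 0, 0.3, -0.2, -0.8, 0, 0, 0.3, -0.2, -0.8, 0, 0, 0.3, -0.2, -0.8, 0, 0, 0.3, -0.2, -0.8, 0, 0, 0.3, -0.2, -0.8, 0, 0, 0.3, -0.2, -0.8, 0, 0, 0.3]

```text
t: 1.6
tool_pos: [0.2691, 0.3386, 0.2482]
orientation: [-0.129, 0.992, -0.0, -0.0]
ft_force: [0.1, 0.5, 1.1]
gripper_width: 0.0597
finger_force: 0.0
```

Emit:
arm_command:
  increments: [-0.2, -0.8, 0, 0, 0.3, -0.2, -0.8, 0, 0, 0.3, -0.2, -0.8, 0, 0, 0.3, -0.2, -0.8, 0, 0, 0.3, -0.2, -0.8, 0, 0, 0.3, -0.2, -0.8, 0, 0, 0.3, -0.2, -0.8, 0, 0, 0.3, -0.2, -0.8, 0, 0, 0.3, -0.2, -0.8, 0, 0, 0.3, -0.2, -0.8, 0, 0, 0.3]

```text
t: 2.6
tool_pos: [0.3898, 0.1225, 0.2483]
orientation: [-0.129, 0.992, -0.0, 0.0]
ft_force: [0.8, 0.8, -1.0]
gripper_width: 0.0598
finger_force: 0.0
```

Emit:
arm_command:
  increments: [-0.2, -0.8, 0, 0, 0.3, -0.2, -0.8, 0, 0, 0.3, -0.2, -0.8, 0, 0, 0.3, -0.2, -0.8, 0, 0, 0.3, -0.2, -0.8, 0, 0, 0.3, -0.2, -0.8, 0, 0, 0.3, 0, 0, 0, 0, 0.3, 0, 0, 0, 0, 0.3]

```text
t: 3.4
tool_pos: [0.4617, -0.0062, 0.248]
orientation: [-0.13, 0.992, 0.0, -0.0]
ft_force: [0.0, 0.3, 0.3]
gripper_width: 0.0596
finger_force: 0.0
```

```bash
python3 -c "
from h import *
state(-125,164,40)"
```

```text
t 3.4 g [-128.5  163.2] z 248.0 yawY 104.9 w 59.6 Fg [0.1 0.3] 0.3 ff 0.0
tool delta mm [ -3.6   0.7 208. ] units [-0.12  0.02  6.93]
```

Emit:
arm_command:
  increments: [0, 0, 1, -0.04, 0.3, 0, 0, 1, 0, 0.3, 0, 0, 1, 0, 0.3, 0, 0, 1, 0, 0.3, 0, 0, 1, 0, 0.3, 0, 0, 1, 0, 0.3, 0, 0, 0.6, 0, 0.3, 0, 0, 0.4, 0, 0.3, 0, 0, 0, 0, 0.3, 0, 0, 0, 0, 0.3]

```text
t: 4.4
tool_pos: [0.4621, -0.0059, 0.0391]
orientation: [-0.134, 0.991, -0.0, 0.0]
ft_force: [0.4, -0.1, 0.2]
gripper_width: 0.0599
finger_force: 0.0
```

Emit:
arm_command:
  increments: [-0.3, 0, 0, 0, 0.3, -0.3, 0, 0, 0, 0.3, -0.2, 0, 0, 0, 0.3, -0.2, 0, 0, 0, 0.3, -0.2, 0, 0, 0, 0.3, -0.2, 0, 0, 0, 0.3, -0.2, 0, 0, 0, 0.3, -0.2, 0, 0, 0, 0.3, -0.2, 0, 0, 0, 0.3, -0.2, 0, 0, 0, 0.3]

```text
t: 5.4
tool_pos: [0.5257, 0.0115, 0.0383]
orientation: [-0.134, 0.991, -0.0, -0.0]
ft_force: [-5.6, -0.9, 3.9]
gripper_width: 0.0597
finger_force: 3.0
```

```bash
python3 -c "
from h import *
state(-125,164,40)"
```

```text
t 5.4 g [-62.1 163.5] z 38.3 yawY 105.45 w 59.7 Fg [-5.7  0.6] 3.9 ff 3.0
tool delta mm [62.9  0.8 -1.7] units [ 2.1   0.03 -0.06]
```

Emit:
arm_command:
  increments: [-0.2, 0, 0, 0, 0.3, -0.2, 0, 0, 0, 0.3, -0.2, 0, 0, 0, 0.3, -0.2, 0, 0, 0, 0.3, -0.2, 0, 0, 0, 0.3, -0.2, 0, 0, 0, 0.3, -0.2, 0, 0, 0, 0.3, -0.2, 0, 0, 0, 0.3, -0.2, 0, 0, 0, 0.3, -0.2, 0, 0, 0, 0.3]

```text
t: 6.4
tool_pos: [0.5835, 0.0275, 0.0383]
orientation: [-0.134, 0.991, -0.0, -0.0]
ft_force: [-6.0, -1.5, 4.8]
gripper_width: 0.0599
finger_force: 3.3
```

```bash
python3 -c "
from h import *
state()
d=shot('top1','top'); X=world(d)
g=tog(X); hd=(X[...,2]>.03)&(X[...,2]<.056)&(g[...,0]>-25)&(g[...,0]<80)&(g[...,1]>95)&(g[...,1]<240)
im=cv2.resize(d['image'][85:245,140:340],None,fx=3,fy=3,interpolation=cv2.INTER_CUBIC);cv2.imwrite('pics/crop1.png',im[:,:,::-1])
print(hd.sum(),rect(np.c_[g[hd],g[hd][:,0]]/1000))
"
```

```text
t 6.4 g [ -2.1 163.8] z 38.3 yawY 105.45 w 59.9 Fg [-6.2  0.2] 4.8 ff 3.3
1 (array([-11.8, 200.1]), array([0., 0.]), 0.0)
```

View pics/crop1.png

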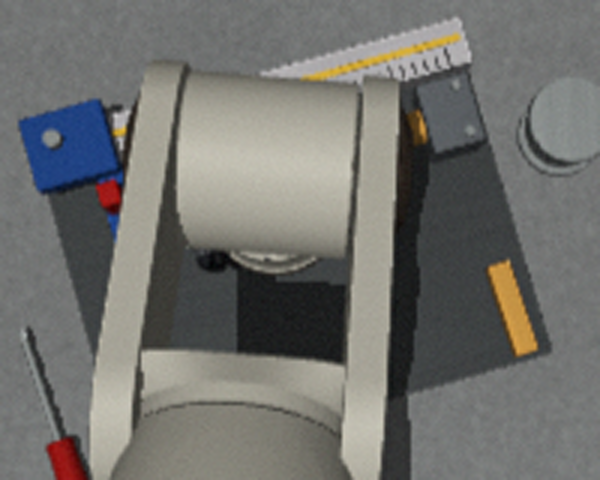

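The top view shows the wrist, around (270,160), hiding the head, so the last stretch goes by force.

Emit:
arm_command:
  increments: [-0.1, 0, 0, 0.03, 0.3, -0.1, 0, 0, 0, 0.3, -0.1, 0, 0, 0, 0.3, -0.1, 0, 0, 0, 0.3, -0.05, 0, 0, 0, 0.3, -0.05, 0, 0, 0, 0.3, 0, 0, 0, 0, 0.3]

```text
t: 7.15
tool_pos: [0.5971, 0.0312, 0.0382]
orientation: [-0.132, 0.991, -0.0, -0.001]
ft_force: [-9.3, -3.5, 6.8]
gripper_width: 0.0599
finger_force: 5.3
```

Emit:
arm_command:
  increments: [-0.03, 0, 0, 0, 0.3, -0.03, 0, 0, 0, 0.3]

```text
t: 7.35
tool_pos: [0.5974, 0.0313, 0.0381]
orientation: [-0.132, 0.991, -0.0, -0.003]
ft_force: [-30.7, -9.9, 20.3]
gripper_width: 0.0599
finger_force: 16.1
```

```bash
python3 -c "
from h import *
state()"
```

```text
t 7.35 g [ 12.3 163.8] z 38.1 yawY 105.22 w 59.9 Fg [-32.2  -1.5] 20.3 ff 16.1
```

Emit:
arm_command:
  increments: [0.1, 0, 0, 0, 0.3, 0.3, 0, 0, 0, 0.3, 0.8, 0, 0, 0, 0.3, 0.8, 0, -0.5, 0, 0.3, 0, 0, -1, 0, 0.3, 0, 0, -1, 0, 0.3, 0, 0.5, -1, 0, 0.3, 0, 1, -1, 0, 0.3, 0, 1, 0, 0, 0.5, 0, 1, 0, 0, 0.5]

```text
t: 8.35
tool_pos: [0.5138, 0.1184, 0.1743]
orientation: [-0.132, 0.991, -0.0, 0.001]
ft_force: [0.6, -0.8, 0.2]
gripper_width: 0.0424
finger_force: 0.0
```

Emit:
arm_command:
  increments: [0, 0.9, 0, 0, 0.5, 0, 0, 0, 0, 0.5, 0, 0, 0, 0, 0.5]

```text
t: 8.65
tool_pos: [0.5067, 0.1438, 0.1733]
orientation: [-0.133, 0.991, -0.0, 0.0]
ft_force: [0.1, -0.0, 0.7]
gripper_width: 0.0428
finger_force: 0.0
```

```bash
python3 -c "
from h import *
state(69,286.9,145)
d=shot('top2','top'); s=shot('sc2','scene')
a=cv2.resize(d['image'][85:205,140:340],None,fx=3,fy=3,interpolation=cv2.INTER_CUBIC)
b=cv2.resize(s['image'][130:300,140:340],None,fx=3,fy=3,interpolation=cv2.INTER_CUBIC)[:240*2]
print(a.shape,b.shape)
cv2.imwrite('pics/m2.png',np.vstack([a[60:],b[90:390]])[:,:,::-1])
X=world(d); g=tog(X); hd=(X[...,2]>.03)&(X[...,2]<.056)&(g[...,0]>10)&(g[...,0]<101)&(g[...,1]>95)&(g[...,1]<235)
print(hd.sum(),rect(np.c_[g[hd],g[hd][:,0]]/1000))
"
```

```text
t 8.65 g [-45.7 296.2] z 173.3 yawY 105.29 w 42.8 Fg [ 0.1 -0.1] 0.7 ff 0.0
tool delta mm [-114.7   -9.5   28.3] units [-3.82 -0.32  0.94]
(360, 600, 3) (480, 600, 3)
1192 (array([ 62.1, 159.3]), array([ 77.3, 100.1]), 0.23)
```

View pics/m2.png

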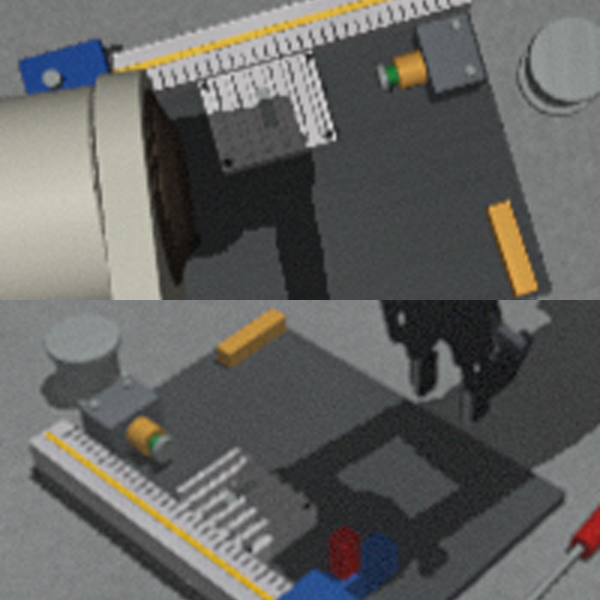

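The picture shows the head against the rail (top half, corners near (205,85), (310,55), (335,140), (230,170)), and the pad at (383,75) still free. I measured a flush angle of 0.2°. Next I pinch the post.

Emit:
arm_command:
  increments: [-0.6, -0.08, 0, 0, 0.5, -0.8, -0.08, 0, 0, 0.5, -0.8, -0.08, 0, 0, 0.5, -0.8, -0.08, 0, 0, 0.5, -0.82, 0, 0, 0, 0.5, 0, 0, 0, 0, 0.5, 0, 0, 0, 0, 0.5]

```text
t: 9.45
tool_pos: [0.6201, 0.1635, 0.1727]
orientation: [-0.132, 0.991, -0.0, -0.001]
ft_force: [0.5, 0.7, 0.4]
gripper_width: 0.0427
finger_force: 0.0
```

```bash
python3 -c "
from h import *
state(69,286.9,75)"
```

```text
t 9.45 g [ 68.9 285.4] z 172.7 yawY 105.16 w 42.7 Fg [0.7 0.6] 0.4 ff 0.0
tool delta mm [-0.2  1.5 97.7] units [-0.01  0.05  3.26]
```

Emit:
arm_command:
  increments: [0, 0.05, 0.8, 0, 0.5, 0, 0, 0.8, 0, 0.5, 0, 0, 0.8, 0, 0.5, 0, 0, 0.5, 0, 0.5, 0, 0, 0.3, 0, 0.5, 0, 0, 0, 0, 0.5, 0, 0, 0, 0, 0.5]

```text
t: 10.15
tool_pos: [0.62, 0.1658, 0.0783]
orientation: [-0.132, 0.991, -0.0, 0.001]
ft_force: [-0.1, 0.0, 0.1]
gripper_width: 0.0427
finger_force: 0.0
```

Emit:
arm_command:
  increments: [0, 0, 0, 0, 0.9, 0, 0, 0, 0, 0.9, 0, 0, 0, 0, 0.9, 0, 0, 0, 0, 0.9, 0, 0, 0, 0, 0.9, 0, 0, 0, 0, 0.9]

```text
t: 10.75
tool_pos: [0.6201, 0.1658, 0.0784]
orientation: [-0.132, 0.991, -0.0, 0.001]
ft_force: [-1.3, -2.0, 5.4]
gripper_width: 0.0173
finger_force: 39.3
```

```bash
python3 -c "
from h import *
state()"
```

```text
t 10.75 g [ 69.5 287.7] z 78.4 yawY 105.23 w 17.3 Fg [-1.8 -1.6] 5.4 ff 39.3
```

Emit:
arm_command:
  increments: [0, -0.1, 0, 0, 0.9, 0, -0.2, 0, 0, 0.9, 0, -0.2, 0, 0, 0.9, 0, -0.2, 0, 0, 0.9, 0, -0.2, 0, 0, 0.9, 0, -0.2, 0, 0, 0.9, 0, -0.2, 0, 0, 0.9, 0, -0.2, 0, 0, 0.9, 0, -0.2, 0, 0, 0.9, 0, -0.2, 0, 0, 0.9]

```text
t: 11.75
tool_pos: [0.635, 0.1119, 0.0784]
orientation: [-0.133, 0.991, 0.001, 0.001]
ft_force: [-1.0, 10.9, 6.5]
gripper_width: 0.0177
finger_force: 39.5
```

```bash
python3 -c "
from h import *
state()"
```

```text
t 11.75 g [ 69.7 231.7] z 78.4 yawY 105.26 w 17.7 Fg [ 1.9 10.8] 6.5 ff 39.5
```

Emit:
arm_command:
  increments: [0, -0.1, 0, 0, 0.9, 0, -0.1, 0, 0, 0.9, 0, -0.1, 0, 0, 0.9, 0, -0.1, 0, 0, 0.9, 0, -0.1, 0, 0, 0.9, 0, -0.1, 0, 0, 0.9, 0, -0.1, 0, 0, 0.9, 0, -0.1, 0, 0, 0.9, 0, -0.1, 0, 0, 0.9, 0, -0.1, 0, 0, 0.9]

```text
t: 12.75
tool_pos: [0.6428, 0.0837, 0.0784]
orientation: [-0.133, 0.991, 0.001, 0.001]
ft_force: [-0.3, 16.4, 5.7]
gripper_width: 0.0178
finger_force: 39.7
```

```bash
python3 -c "
from h import *
state()"
```

```text
t 12.75 g [ 69.9 202.5] z 78.4 yawY 105.27 w 17.8 Fg [ 4.  15.9] 5.7 ff 39.7
```

Emit:
arm_command:
  increments: [0, -0.1, 0, 0, 0.9, 0, -0.1, 0, 0, 0.9, 0, -0.1, 0, 0, 0.9, 0, -0.1, 0, 0, 0.9, 0, -0.1, 0, 0, 0.9, 0, -0.1, 0, 0, 0.9, 0, -0.07, 0, 0, 0.9]

```text
t: 13.45
tool_pos: [0.6482, 0.0641, 0.0784]
orientation: [-0.133, 0.991, 0.001, 0.001]
ft_force: [-0.3, 14.8, 4.4]
gripper_width: 0.0175
finger_force: 39.7
```

Emit:
arm_command:
  increments: [0, -0.03, 0, 0, 0.9, 0, -0.03, 0, 0, 0.9]

```text
t: 13.65
tool_pos: [0.6487, 0.0625, 0.0784]
orientation: [-0.133, 0.991, 0.001, 0.001]
ft_force: [0.2, 16.2, 5.6]
gripper_width: 0.0173
finger_force: 39.7
```

Emit:
arm_command:
  increments: [0, -0.03, 0, 0, 0.9, 0, -0.03, 0, 0, 0.9]

```text
t: 13.85
tool_pos: [0.6492, 0.0608, 0.0784]
orientation: [-0.133, 0.991, 0.001, 0.001]
ft_force: [0.9, 15.0, 5.2]
gripper_width: 0.0174
finger_force: 39.7
```

```bash
python3 -c "
from h import *
state()
s=shot('sc3','scene');d=shot('top3','top')
a=cv2.resize(d['image'][85:185,190:340],None,fx=4,fy=4,interpolation=cv2.INTER_CUBIC)[:280]
b=cv2.resize(s['image'][170:270,140:290],None,fx=4,fy=4,interpolation=cv2.INTER_CUBIC)[:320]
cv2.imwrite('pics/m3.png',np.vstack([a,b])[:,:,::-1])"
```

```text
t 13.85 g [ 70.  178.7] z 78.4 yawY 105.27 w 17.4 Fg [ 4.9 14.3] 5.2 ff 39.7
```

View pics/m3.png

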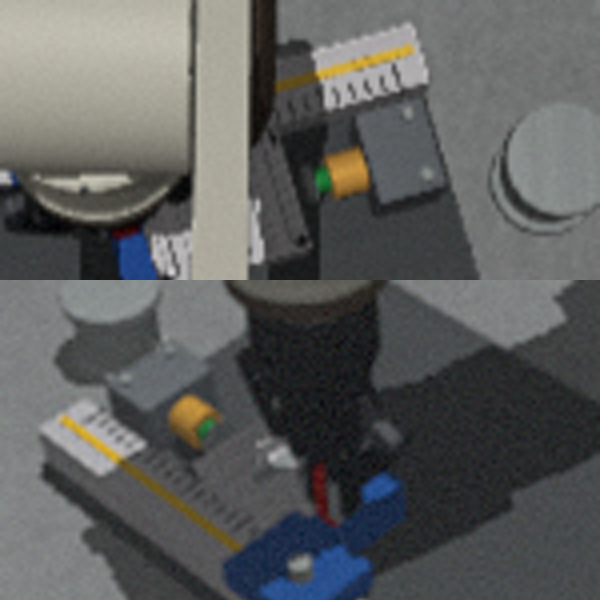

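The top crop shows the head's end at about (300,200), just short of the dark pad at (310,182). I'll step on in 1.5 mm moves and watch the force.

Emit:
arm_command:
  increments: [0, -0.03, 0, 0, 0.9, 0, -0.03, 0, 0, 0.9]

```text
t: 14.15
tool_pos: [0.6496, 0.0591, 0.0784]
orientation: [-0.133, 0.991, 0.001, 0.001]
ft_force: [1.4, 15.6, 4.8]
gripper_width: 0.0176
finger_force: 39.7
```

Emit:
arm_command:
  increments: [0, -0.03, 0, 0, 0.9, 0, -0.03, 0, 0, 0.9]

```text
t: 14.35
tool_pos: [0.6501, 0.0573, 0.0784]
orientation: [-0.133, 0.991, 0.001, 0.001]
ft_force: [0.7, 14.5, 4.7]
gripper_width: 0.0174
finger_force: 39.6
```

Emit:
arm_command:
  increments: [0, -0.03, 0, 0, 0.9, 0, -0.03, 0, 0, 0.9]

```text
t: 14.55
tool_pos: [0.6506, 0.0556, 0.0784]
orientation: [-0.133, 0.991, 0.001, 0.001]
ft_force: [0.9, 14.9, 5.6]
gripper_width: 0.0176
finger_force: 39.6
```

```bash
python3 -c "
from h import *
state()"
```

```text
t 14.55 g [ 70.  173.4] z 78.4 yawY 105.27 w 17.6 Fg [ 4.7 14.2] 5.6 ff 39.6
```

Emit:
arm_command:
  increments: [0, -0.03, 0, 0, 0.9, 0, -0.03, 0, 0, 0.9]

```text
t: 14.75
tool_pos: [0.6511, 0.0539, 0.0784]
orientation: [-0.133, 0.991, 0.001, 0.001]
ft_force: [1.1, 17.4, 5.2]
gripper_width: 0.0174
finger_force: 39.7
```

Emit:
arm_command:
  increments: [0, -0.03, 0, 0, 0.9]

```text
t: 14.85
tool_pos: [0.6513, 0.0532, 0.0784]
orientation: [-0.133, 0.991, 0.001, 0.001]
ft_force: [0.2, 17.1, 5.7]
gripper_width: 0.0177
finger_force: 39.7
```

Emit:
arm_command:
  increments: [0, -0.03, 0, 0, 0.9]

```text
t: 14.95
tool_pos: [0.6515, 0.0524, 0.0784]
orientation: [-0.133, 0.991, 0.001, 0.001]
ft_force: [-0.0, 17.4, 6.4]
gripper_width: 0.0177
finger_force: 39.7
```

```bash
python3 -c "
from h import *
state()"
```

```text
t 14.95 g [ 70. 170.] z 78.4 yawY 105.28 w 17.7 Fg [ 4.5 16.8] 6.4 ff 39.7
```

Emit:
arm_command:
  increments: [0, -0.03, 0, 0, 0.9, 0, -0.03, 0, 0, 0.9]

```text
t: 15.15
tool_pos: [0.6519, 0.0508, 0.0784]
orientation: [-0.133, 0.991, 0.001, 0.001]
ft_force: [-1.0, 18.5, 4.6]
gripper_width: 0.0175
finger_force: 39.7
```

Emit:
arm_command:
  increments: [0, -0.03, 0, 0, 0.9]

```text
t: 15.25
tool_pos: [0.6522, 0.05, 0.0784]
orientation: [-0.133, 0.991, 0.001, 0.001]
ft_force: [0.6, 17.9, 5.3]
gripper_width: 0.0171
finger_force: 39.7
```

```bash
python3 -c "
from h import *
state()"
```

```text
t 15.25 g [ 70.  167.5] z 78.4 yawY 105.28 w 17.1 Fg [ 5.2 17.1] 5.3 ff 39.7
```

```bash
cat > prof.py <<'E'
from h import *
from scipy.ndimage import map_coordinates
def prof(cam,names,zh=.048,gx=65):
    out=[]
    for d in names:
        ys=np.arange(38,70,1.); P=[]
        for y in ys:
            w=np.r_[tow(gx,y)/1000,zh]; p=d['mtx']@(d['R']@w+d['t']); P.append(p[:2]/p[2])
        P=np.array(P); out.append(np.stack([map_coordinates(d['image'][...,k].astype(float),[P[:,1],P[:,0]],order=1) for k in range(3)],-1))
    return ys,np.mean(out,0)
E
python3 - <<'E'
from prof import *
L=lambda n:[dict(np.load(f'pics/{n}.npz'))]
t4=[viewer.read_camera('top') for _ in range(3)]; s4=[viewer.read_camera('scene') for _ in range(3)]
np.savez('pics/top4.npz',**t4[0]);np.savez('pics/sc4.npz',**s4[0])
def idx(c): return np.round(c[:,1]-c[:,0]).astype(int) # green - red
for cam,sets in dict(top=[L('top0'),L('top3'),t4],scene=[L('sc0'),L('sc3'),s4]).items():
    for st in sets:
        ys,c=prof(cam,st); print(cam,' '.join(f'{int(y)}:{int(a)}/{int(b)}' for y,a,b in zip(ys,c[:,0],c[:,1])))
state()
a=cv2.resize(t4[0]['image'][105:155,240:310],None,fx=8,fy=8,interpolation=cv2.INTER_CUBIC)[:280]
b=cv2.resize(s4[0]['image'][185:235,160:230],None,fx=8,fy=8,interpolation=cv2.INTER_CUBIC)[:300]
cv2.imwrite('pics/m4.png',np.clip(np.vstack([a,b])[:,:,::-1].astype(float)*1.5,0,255).astype(np.uint8))
E
```

```text
top 38:204/154 39:205/154 40:206/153 41:205/153 42:205/153 43:197/151 44:164/139 45:129/128 46:94/121 47:62/117 48:33/115 49:32/117 50:31/119 51:32/121 52:36/121 53:41/122 54:59/122 55:82/122 56:107/124 57:122/134 58:136/142 59:134/138 60:119/123 61:102/106 62:82/86 63:64/67 64:53/56 65:57/59 66:62/64 67:64/65 68:63/64 69:62/63
top 38:198/148 39:196/146 40:194/145 41:193/144 42:193/143 43:186/141 44:156/131 45:124/121 46:91/115 47:61/113 48:34/113 49:33/113 50:32/114 51:32/114 52:34/115 53:37/116 54:38/101 55:39/80 56:43/62 57:50/61 58:56/59 59:56/57 60:54/54 61:51/52 62:45/46 63:39/40 64:34/35 65:30/31 66:26/28 67:28/29 68:34/35 69:42/43
top 38:193/144 39:194/145 40:196/146 41:195/145 42:194/143 43:182/134 44:137/105 45:89/75 46:58/60 47:36/53 48:16/48 49:22/50 50:29/53 51:37/55 52:46/58 53:55/60 54:56/59 55:55/57 56:54/55 57:56/57 58:59/60 59:64/65 60:71/71 61:76/76 62:75/74 63:72/72 64:70/70 65:71/71 66:72/73 67:70/70 68:67/66 69:62/62
scene 38:184/137 39:182/136 40:179/134 41:175/131 42:169/126 43:157/118 44:143/109 45:127/101 46:111/93 47:98/88 48:85/84 49:76/88 50:70/93 51:73/9
[... 184 characters left out ...]
cene 38:193/146 39:191/144 40:188/141 41:184/137 42:176/131 43:163/122 44:148/112 45:131/102 46:115/94 47:103/90 48:91/89 49:82/95 50:74/100 51:71/101 52:68/100 53:67/98 54:67/94 55:70/89 56:72/84 57:73/78 58:72/70 59:69/67 60:67/66 61:68/66 62:68/67 63:67/68 64:67/70 65:66/70 66:66/70 67:66/69 68:66/69 69:66/70
scene 38:192/144 39:190/143 40:186/140 41:181/136 42:173/129 43:156/117 44:138/104 45:121/92 46:104/81 47:92/74 48:82/69 49:77/69 50:72/69 51:71/70 52:69/70 53:68/70 54:67/70 55:66/68 56:65/67 57:64/67 58:65/67 59:66/69 60:68/71 61:70/73 62:74/76 63:77/79 64:79/81 65:81/82 66:81/82 67:82/82 68:82/82 69:82/82
t 15.55 g [ 70.1 167.4] z 78.4 yawY 105.27 w 17.3 Fg [ 5.1 17.2] 4.9 ff 39.7
```

View pics/m4.png

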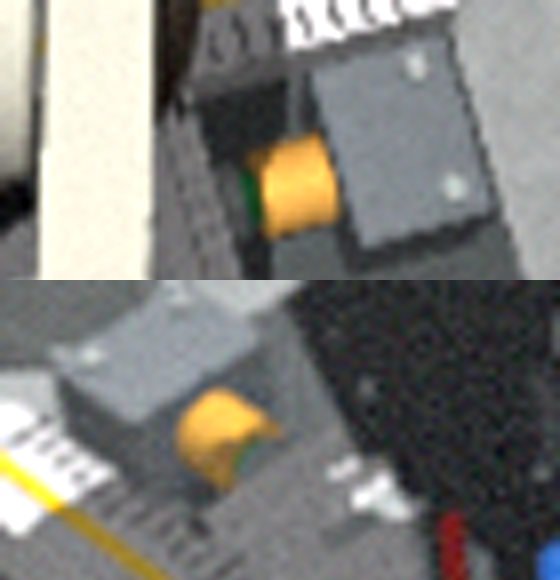

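The pad is flush on the head's end. The green now shows about 5.5 mm against 10.5 mm free, so it's pressed in about 5 mm. I'll go 0.9 mm further, then release.

Emit:
arm_command:
  increments: [0, -0.03, 0, 0, 0.9, 0, 0, 0, 0, 0.9, 0, 0, 0, 0, 0.9]

```text
t: 15.85
tool_pos: [0.6524, 0.0491, 0.0784]
orientation: [-0.133, 0.991, 0.001, 0.001]
ft_force: [-0.7, 17.6, 5.1]
gripper_width: 0.0174
finger_force: 39.7
```

Emit:
arm_command:
  increments: [0, 0, 0, 0, 0.7, 0, 0, 0, 0, 0.6, 0, 0, 0, 0, 0.5, 0, 0, 0, 0, 0.5, 0, 0, 0, 0, 0.5, 0, 0, -0.3, 0, 0.5, 0, 0, -0.6, 0, 0.5, 0, 0, -1, 0, 0.5, 0, 0, -1, 0, 0.5, 0, 0, -1, 0, 0.5]

```text
t: 16.85
tool_pos: [0.6519, 0.0468, 0.1963]
orientation: [-0.132, 0.991, -0.0, 0.0]
ft_force: [0.6, 0.1, 0.4]
gripper_width: 0.0425
finger_force: 0.0
```

Emit:
arm_command:
  increments: [0.6, 1, 0, 0, 0.5, 0.6, 1, 0, 0, 0.5, 0.6, 1, 0, 0, 0.5, 0.6, 1, 0, 0, 0.5, 0.6, 1, 0, 0, 0.5, 0.6, 1, 0, 0, 0.5, 0.6, 1, 0, 0, 0.5, 0.6, 1, 0, 0, 0.5, 0.6, 1, 0, 0, 0.5, 0.6, 1, 0, 0, 0.5]

```text
t: 17.85
tool_pos: [0.3985, 0.2898, 0.1951]
orientation: [-0.132, 0.991, 0.0, 0.0]
ft_force: [0.1, 0.9, 1.0]
gripper_width: 0.043
finger_force: 0.0
```

```bash
python3 - <<'E'
from prof import *
state()
t4=[viewer.read_camera('top') for _ in range(3)]
ys,c=prof('top',t4); print(' '.join(f'{int(y)}:{int(a)}/{int(b)}' for y,a,b in zip(ys,c[:,0],c[:,1])))
d=t4[0]; X=world(d); g=tog(X)
m=lambda x0,x1,y0,y1,z0,z1:(g[...,0]>x0)&(g[...,0]<x1)&(g[...,1]>y0)&(g[...,1]<y1)&(X[...,2]>z0)&(X[...,2]<z1)
G3=lambda q:np.c_[g[q],g[q][:,0]]/1000
print('head',rect(G3(m(10,101,68,150,.03,.056)))); print('post',rect(G3(m(45,90,140,200,.085,.1))))
a=cv2.resize(d['image'][85:185,180:330],None,fx=5,fy=5,interpolation=cv2.INTER_CUBIC)
cv2.imwrite('pics/m5.png',a[:,:,::-1])
E
```

```text
t 17.85 g [-111.9  465.5] z 195.1 yawY 105.21 w 43.0 Fg [0.3 0.8] 1.0 ff 0.0
38:217/166 39:217/165 40:217/164 41:217/163 42:217/163 43:210/161 44:176/151 45:140/140 46:105/134 47:76/131 48:51/131 49:77/133 50:106/138 51:131/144 52:143/151 53:151/156 54:143/147 55:129/133 56:121/124 57:149/151 58:180/179 59:196/195 60:198/196 61:197/196 62:187/185 63:177/174 64:173/170 65:183/180 66:191/188 67:178/175 68:156/153 69:138/136
head (array([ 62.3, 109. ]), array([77.1, 81.7]), 0.14)
post (array([ 68.7, 167.1]), array([17.5, 20.5]), 88.26)
```

View pics/m5.png

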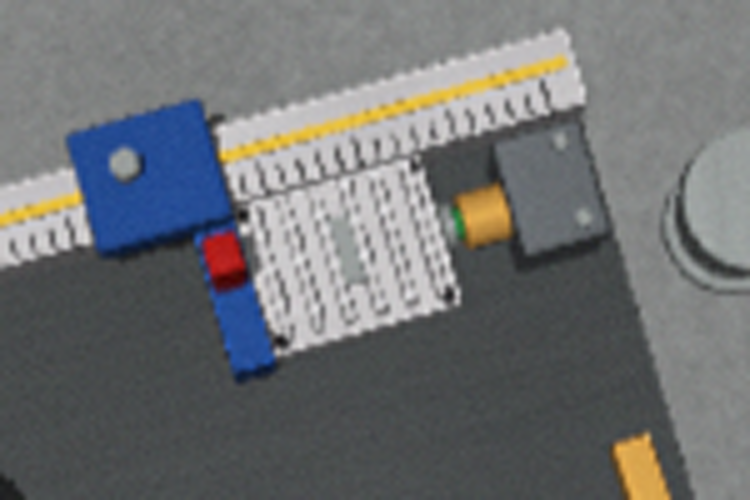

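The last crop shows the head flush against the rail, the jaw on its left face and the pad on its right end at (450,222). The green boundary has moved about 5–6 mm from where it stood free, so the plunger is roughly half way in. The robot is clear, so I'm handing in.

```bash
python3 -c "
from h import *
print(job.sign_off())"
```

```text
the job is handed in; nothing more can be done
None
```

I've handed the job in: the head lies flush against the back rail (0.1° off in the last top view), the jaw is closed on it, and the plunger is pressed in about 5–6 mm of its 12 mm. The arm is clear, about 18 s were used, and I steered clear of the bystanders but did not re-measure them.

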